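# Set the drip-oiler needle

## Robot

A 6-joint arm with a two-finger parallel gripper is mounted at the origin on the work surface. World frame = base frame: x ahead of the robot, y to its left, z up, the work surface at z = 0. Lengths are in m, angles in rad, forces in N, time in s.
With the tool pointing down it reaches from about 0.4 to 0.825 m from the base axis. Payload 7 kg.
Tool frame: the origin (TCP) lies on the centre line of the jaws, within the pads' length; the fingertips stand 25 mm ahead of it and the grasp point (between the pads) lies 6 mm ahead of it; z points along the fingers, y is the line along which they close (so a half turn about z gives the same grasp; the last joint's range is limited). The gripper opens to 85 mm and grips with 20 to 120 N. Pads are 22 mm wide; open, the fingers measure 114 mm over their backs; the gripper's body (76 mm by 85 mm) begins 54 mm behind the grasp point. The pads swing forward as they close: fully open they stand 13 mm farther back than shut.
Start: joints at [-0.865, 0.359, 0.012, 0, -1.224, -0.288], TCP at [0.274, -0.617, 0.256] pointing down, gripper open.
Joint ranges: [-3.07, 3.07], [-1.43, 2.12], [-1.02, 1.25], [-3.03, 1.67], [-3.05, -0], [-3.03, 3.03]. Speed limits (rad/s): [2.39, 2.39, 3.01, 3.14, 3.14, 3.14].

## Interface

Orientations are given as a 3x3 rotation matrix whose columns are the frame's x, y, z axes.
In Python, from rig import r, cams, ticket gives the robot as it stands. The module is installed in compiled form; this text tells all that it offers.
- The arm moves only by the shell command python3 -m pendant 'ROWS' [FORCE]. ROWS is a JSON object of lists of equal length, an entry for each row: "delta_rot": the turn, a rotation vector about the world's x, y, z in degrees, a list of three; "translation": the shift along the world's x, y, z in cm, a list of three; "jaw": the closure, from 0 (fully open) to 1 (shut). A call has 1 to 20 rows; each row shifts and turns the commanded pose from where the row before left it; what a row does not reach is not made up. A row lasts 1/8 s, in which the tool goes at most 62.5 mm and 10.7 degrees, less where a joint would pass 70% of its speed; a pose out of reach is approached as far as the arm can. A call is refused whole if a number of a shift passes 6.25 or a number of a turn 10.7, either way. A call with a gripper value outside its range is refused whole. The fingers move at their own pace and stop on an object; FORCE is the grip in N (left out, the last holds). Time passes only in rows, so rows that do not move let the fingers close. It gives the time, the measured TCP pose, the force, the opening and the grip force at its end, in the units of the state.
- r.sense(): the state, without advancing time (a new reading comes with each control period).
- cams.get_image(name): name is "scene" or "top"; returns the picture (480x640x3 uint8, red, green, blue); there is no depth.
- cams.get_calibration(name): a dict with "K" (3x3 intrinsics, pixels), "T" (4x4, takes a point from camera to world coordinates). Camera axes: x right, y up, looking along -z (the intrinsics and any distortion apply to the point x, -y, -z); pixel columns grow to the right and rows downward; lengths in m; the calibration is good to about 2 mm. A picture is of the moment at which its call begins. get_calibration takes no time and is no camera call.
- ticket.job_done(): hands the job in; it is judged then, once.
The state is a dict: "time": time; "joints": joint angles; "qvel": joint speeds; "tau": joint torques, N m; "tcp_pos": TCP position; "tool_rot": TCP orientation; "contact_force": force on the tool from outside, world axes, zero at the start; "ft_torque": the same for the moment, N m; "width": finger opening in m; "grasp_force": force on a finger pad.
Only numpy, scipy, OpenCV 4.12 (cv2) and the standard library are available. Lean on these libraries where they do the work, as an engineer would, in place of code of your own. Each camera call takes 0.05 s, during which the arm holds its last target. There are 200 camera calls.

## Task

Set the needle of the small drip oiler bolted to the bench: turn its bar handle clockwise (seen from above) until the needle just bottoms on its soft seat, snug but without forcing it, then back it off a quarter turn. Then swing the lock lever beside it clockwise all the way to its stop, let go, and leave the other things on the bench where they are.

Things in the scene. Friction and masses are not known exactly. Their poses are not given: they have to be found in the camera images.
- oiler: Fixed dark steel base plate 110 (x) x 250 (y) x 10 mm, origin at the centre of its underside, z up. At y = +70 mm stands an aluminium body 60 x 80 mm, 65 mm high, with a round brass bonnet (42 mm wide, top 86 mm above the bench) under the bar handle; at y = -80 mm an aluminium post (38 mm wide, 70 mm high) under the lock lever.
- bar (a point): Centre of the steel bar handle on the vertical screw axis, 107 mm above the bench. Bar 48 mm long (x axis, level), 12 mm thick (y), 30 mm high, on a flange 26 mm wide; a small lug marks its +x end. It only turns (clockwise from above screws in; it does not rise or sink), starts at any angle, 2.0 to 3.2 rad short of bottoming; the bar angle at which it bottoms differs each time.
- needle_tip (a point): Tip of the needle, hidden inside the body on the screw axis; it moves only 1.5 mm up or down for each full turn of the bar and meets the seat 45 mm above the bench.
- seat (a point): The needle's soft seat, hidden inside the body, 45 mm above the bench at rest, pressed down by at most some 0.06 mm. The bar turns freely with about 0.04 N m; past first touch the torque rises by about 1.5 N m per rad. A resistance of 0.1 to 0.2 N m is snug and right; beyond about 0.4 N m (about 0.25 rad past first touch) the seat is crushed.
- lock (a joint): Angle of the lock lever, rad: 0 loose (pointing along the base plate's +x), growing clockwise from above, 1.4 at its stop (pointing nearly along -y of the base plate). It starts between 0 and 0.25. Stiff: about 2 N at the knob moves it, and it stays where it is left.
- lock_knob (a point): Centre of the upright round knob, dark steel, 18 mm in diameter and 36 mm high (72 to 108 mm above the bench; this point 94 mm), at the free end of the lock lever, 62 mm from the lever's vertical pivot.
- lock_pivot (a point): Point on the vertical pivot axis of the lock lever, on top of its post, 70 mm above the bench.
- jar_mid (a point): Centre of a glass jar with a steel cap, 60 mm wide, 75 mm high, standing near the oiler; leave it alone.
- spanner: A steel spanner 150 mm long lying near the oiler; leave it alone. Origin under its middle.
- cotter_tin: A round aluminium tin, 60 mm wide, 35 mm high, near the oiler; leave it alone. Origin at the centre of its underside.

How it is judged:
On the way, in this order (a step that is already met when the one before it is completed fails the run):
1. the needle is turned down onto its seat, snug (at least 0.06 N m of resistance) (z of needle_tip in the frame of oiler below 0.04501 m and z of seat in the frame of oiler below 0.04499 m), for 0.1 s.
2. the screw is backed off a quarter turn (66 to 106 degrees from first touch) (z of needle_tip in the frame of seat between 0.000275 and 0.000442 m), for 0.2 s.
3. the lock lever is swung to its stop (value of joint lock above 1.2 rad), for 0.1 s.
At the end, for the whole second after the job is handed in: The needle screw stands a quarter turn back from bottoming (66 to 106 degrees from first touch, that is the needle tip 0.275 to 0.442 mm above its seat), the lock lever is within 0.2 rad of its stop at 1.4 rad, and both are let go (all of step 2 and value of joint lock above 1.2 rad).
It fails at once if the needle is forced into its soft seat (beyond about 0.4 N m) (z of seat in the frame of oiler below 0.044936 m).
It fails at once if the jar is moved by more than 20 mm (distance of jar_mid from where it was at the start of the episode above 0.02 m).
It fails at once if the spanner is moved by more than 20 mm (distance of spanner from where it was at the start of the episode above 0.02 m).
It fails at once if the tin is moved by more than 20 mm (distance of cotter_tin from where it was at the start of the episode above 0.02 m).
It also fails if it takes over 72 s, if anything falls off the work surface, if the arm or the gripper's body presses on something with over 40 N, if the wrist force passes 120 N, or if a joint passes its speed limit or range.

## Working session

There is one attempt and no reset: what is moved stays moved. The work goes in short steps, Python scripts to look and compute and a shell command to move; the robot and the scene stay as the last step left them, time stands still between calls to the robot, and variables do not carry over. Pictures are saved under pics/ and viewed, at most 10 in all, crops included, and the job is handed in when it is done.

```bash
mkdir -p pics; python3 - <<'E'
from rig import r,cams
import cv2,numpy as np
np.set_printoptions(precision=4,suppress=True)
for n in("scene","top"):
    c=cams.get_calibration(n);print(n,c)
    cv2.imwrite(f"pics/{n}0.png",cams.get_image(n)[:,:,::-1])
s=r.sense();print(s)
E
```

```text
scene {'K': array([[451.991 ,   0.    , 308.9193],
       [  0.    , 451.991 , 234.4728],
       [  0.    ,   0.    ,   1.    ]]), 'T': array([[-0.3418, -0.4666,  0.8158,  1.1   ],
       [ 0.9396, -0.1523,  0.3065,  0.2942],
       [-0.0188,  0.8713,  0.4904,  0.4202],
       [ 0.    ,  0.    ,  0.    ,  1.    ]])}
top {'K': array([[459.7719,   0.    , 325.5415],
       [  0.    , 459.7719, 238.6862],
       [  0.    ,   0.    ,   1.    ]]), 'T': array([[-0.0076,  0.9856, -0.169 ,  0.4239],
       [-0.9998, -0.0104, -0.0155,  0.0923],
       [-0.017 ,  0.1689,  0.9855,  0.8907],
       [ 0.    ,  0.    ,  0.    ,  1.    ]])}
{'time': 0.1, 'joints': array([-0.8649,  0.3593,  0.0112, -0.0003, -1.2241, -0.2882]), 'qvel': array([-0.0015, -0.0006,  0.0003,  0.0034, -0.0001, -0.0011]), 'tau': array([ -0.0023, -58.4761,  29.411 ,   6.9546,  -0.0032,  -0.    ]), 'tcp_pos': array([ 0.2737, -0.6166,  0.2555]), 'tool_rot': array([[-0.914 , -0.4056, -0.0008],
       [-0.4056,  0.914 ,  0.0013],
       [ 0.0002,  0.0015, -1.    ]]), 'contact_force': array([0.946 , 0.3235, 0.1539]), 'ft_torque': array([ 0.0121, -0.0092, -0.0299]), 'grasp_force': 0.0, 'width': 0.08548244956004288}
```

View pics/top0.png

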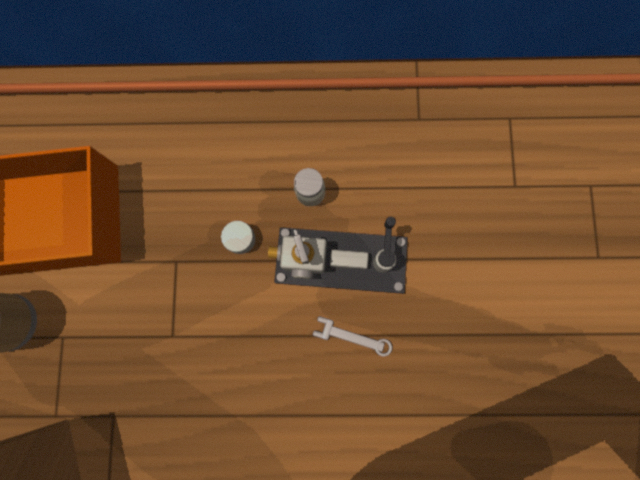

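View pics/scene0.png

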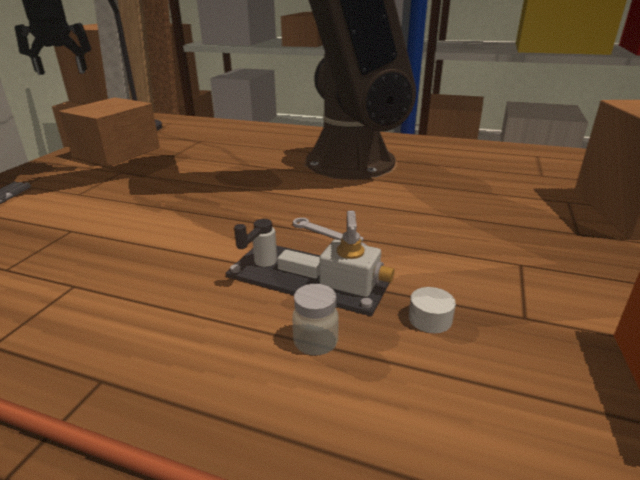

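The top view shows the oiler with the bar near (301,247), brass bonnet (302,254), lever pivot (386,259) and knob (390,222). The jar is at (310,187), the tin at (238,237) and the spanner at (352,338). Next I'll zoom in on the oiler.

```bash
cat > h.py <<'E'
import numpy as np,cv2
from rig import r,cams
np.set_printoptions(precision=4,suppress=True)
def ray(n,u,v):
    c=cams.get_calibration(n);K=c["K"];T=c["T"]
    d=T[:3,:3]@np.array([(u-K[0,2])/K[0,0],-(v-K[1,2])/K[1,1],-1]);return T[:3,3],d
def onz(n,u,v,z):
    o,d=ray(n,u,v);return o+d*(z-o[2])/d[2]
def px(n,p):
    c=cams.get_calibration(n);q=c["T"][:3,:3].T@(np.array(p)-c["T"][:3,3]);q=np.array([q[0],-q[1],-q[2]]);w=c["K"]@q;return w[:2]/w[2]
E
python3 - <<'E'
from h import *
im=cv2.imread("pics/top0.png")
hsv=cv2.cvtColor(im,cv2.COLOR_BGR2HSV)
m=((im.max(2)<75)&(hsv[...,1]<110)).astype(np.uint8)*255
m[:215]=0;m[310:]=0;m[:,:260]=0;m[:,430:]=0
m2=m.copy();m2[:228]=0
n,l,st,_=cv2.connectedComponentsWithStats(m2);k=1+st[1:,4].argmax()
c=cv2.findContours((l==k).astype(np.uint8),0,2)[0][0]
b=cv2.boxPoints(cv2.minAreaRect(c));print(b)
P=np.array([onz("top",*q,0.01) for q in b]);print(P,[np.linalg.norm(P[i]-P[i-1]) for i in range(4)],P.mean(0))
for nm,(x0,y0,x1,y1) in dict(top=(265,205,420,300),).items():
    cv2.imwrite("pics/crop0.png",cv2.resize(im[y0:y1,x0:x1],None,fx=5,fy=5,interpolation=2))
b=cv2.imread("pics/scene0.png")[200:310,220:400]
cv2.imwrite("pics/crop1.png",cv2.resize(b,None,fx=4,fy=4,interpolation=2))
print("bar",onz("top",301,247,.122),"pivot",onz("top",386,259,.07),"knob",onz("top",390,222,.108))
print("jar",onz("top",309,178,.075),"tin",onz("top",238,235,.035))
E
```

```text
[[274.485  284.744 ]
 [278.3813 221.105 ]
 [407.8552 229.032 ]
 [403.9589 292.671 ]]
[[ 0.4866  0.2046  0.01  ]
 [ 0.611   0.1983  0.01  ]
 [ 0.5924 -0.0541  0.01  ]
 [ 0.4694 -0.0421  0.01  ]] [np.float64(0.24725085543249856), np.float64(0.12452810633845952), np.float64(0.25310358613304146), np.float64(0.12357888874625914)] [0.5398 0.0767 0.01  ]
bar [0.542 0.146 0.122] pivot [ 0.5266 -0.003   0.07  ] knob [ 0.5864 -0.0074  0.108 ]
jar [0.6777 0.1348 0.075 ] tin [0.5796 0.2718 0.035 ]
```

View pics/crop0.png

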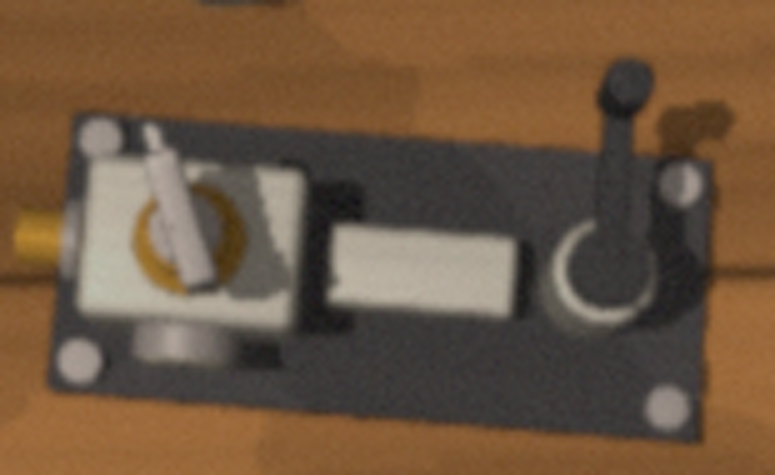

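View pics/crop1.png

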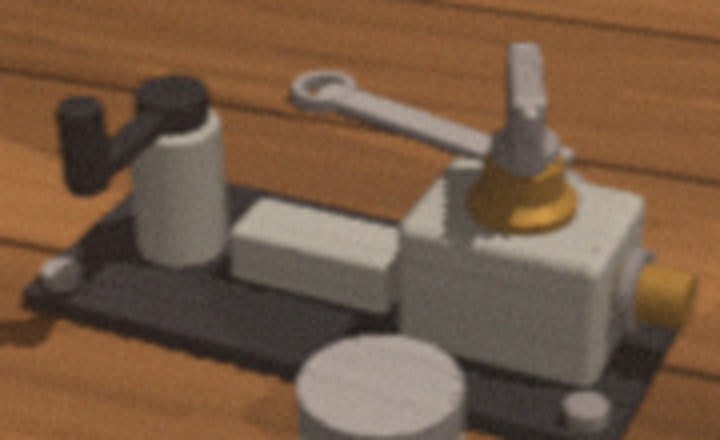

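The crop shows the plate corners at (78,115), (712,160), (698,440) and (52,390). The bar top runs from (163,152) at the lug end to about (200,278), the knob top is at (630,80) and the lever hub at about (606,268).

```bash
python3 - <<'E'
from h import *
f=lambda u,v,z:onz("top",265+u/5-.4,205+v/5-.4,z)
C=np.array([f(*q,.01) for q in[(78,115),(712,160),(698,440),(52,390)]]);print(C)
c=C.mean(0);y=(C[0]+C[3]-C[1]-C[2])[:2];y/=np.linalg.norm(y);x=np.array([y[1],-y[0]])
print("c",c,"yaw",np.degrees(np.arctan2(x[1],x[0])),[np.linalg.norm(C[i]-C[i-1]) for i in range(4)])
A=c[:2]+.07*y;Pv=c[:2]-.08*y;print("axis",A,"pivot",Pv)
a,b=f(163,152,.122),f(200,278,.122);d=a-b
print("bar",(a+b)/2,np.linalg.norm(d),"ang",np.degrees(np.arctan2(d[1],d[0])))
k=f(630,80,.108);e=k[:2]-Pv;print("knob",k,np.linalg.norm(e),"lever ang",np.degrees(np.arctan2(e[1],e[0])),"pivot img",f(606,268,.08))
s=r.sense();R=s["tool_rot"];print("tool y ang",np.degrees(np.arctan2(R[1,1],R[0,1])),"j6",s["joints"][5])
# scene check
u=lambda p:(px("scene",p)-[220,200])*4
print(u([*A,.122]),u([*k[:2],.108]))
E
```

```text
[[ 0.5979  0.1946  0.01  ]
 [ 0.5775 -0.0519  0.01  ]
 [ 0.4695 -0.0425  0.01  ]
 [ 0.4907  0.2036  0.01  ]]
c [0.5339 0.076  0.01  ] yaw -4.8296423996888445 [np.float64(0.10764752400325787), np.float64(0.2473638952603221), np.float64(0.10834455950050899), np.float64(0.2470782878388429)]
axis [0.5398 0.1457] pivot [ 0.5272 -0.0037]
bar [0.541  0.1462 0.122 ] 0.045059508238647725 ang 16.239638291156925
knob [ 0.5889 -0.0085  0.108 ] 0.06187721048550645 lever ang -4.424608025311983 pivot img [ 0.5268 -0.0015  0.08  ]
tool y ang 113.92960058898566 j6 -0.28815485418607745
[515.9854  70.5479] [ 72.2918 103.6239]
```

Both views agree: the screw axis is at (0.540, 0.146) and the bar is at about 16°. I'll approach with the tool turned +172°, which leaves wrist range for the clockwise turn.

```bash
python3 -m pendant '{"translation":[[1.566,4.486,0],[1.566,4.486,0],[1.566,4.486,0],[1.566,4.486,0],[1.566,4.486,0],[1.566,4.486,0],[1.566,4.486,0],[1.566,4.486,0],[1.566,4.486,0],[1.566,4.486,0],[1.566,4.486,0],[1.566,4.486,0],[1.566,4.486,0],[1.566,4.486,0],[1.566,4.486,0],[1.566,4.486,0],[1.566,4.486,0],[0,0,0],[0,0,0]],"delta_rot":[[0,0,10.12],[0,0,10.12],[0,0,10.12],[0,0,10.12],[0,0,10.12],[0,0,10.12],[0,0,10.12],[0,0,10.12],[0,0,10.12],[0,0,10.12],[0,0,10.12],[0,0,10.12],[0,0,10.12],[0,0,10.12],[0,0,10.12],[0,0,10.12],[0,0,10.12],[0,0,0],[0,0,0]],"jaw":[0,0,0,0,0,0,0,0,0,0,0,0,0,0,0,0,0,0,0]}' 20
cat > st.py <<'E'
from h import *
s=r.sense();R=s["tool_rot"]
print("t",s["time"],"tcp",s["tcp_pos"],"yang",np.degrees(np.arctan2(R[1,1],R[0,1])),"zax",R[:,2],"q",s["joints"],"F",s["contact_force"],"M",s["ft_torque"],"w",s["width"],"g",s["grasp_force"])
E
python3 st.py
```

```text
time: 2.48
tcp_pos: [0.5396, 0.1456, 0.2557]
tool_rot: [[0.962, 0.275, -0.001], [0.275, -0.962, -0.001], [-0.001, 0.0, -1.0]]
contact_force: [0.1, -1.2, 0.1]
width: 0.0855
grasp_force: 0.0
t 2.475 tcp [0.5396 0.1456 0.2557] yang -74.05021686762174 zax [-0.0012 -0.0007 -1.    ] q [ 0.6138  0.1697 -0.2471 -0.0002 -1.1553  1.2355] F [ 0.0938 -1.2     0.0888] M [-0.0307  0.0244  0.0255] w 0.08547426545654481 g 0.0
```

Position and wrist range are good: clockwise lowers j6 from 1.24, leaving 244°. Now I'll descend and close gently.

```bash
python3 -m pendant '{"translation":[[0,0,-3.5],[0,0,-3.5],[0,0,-3.5],[0,0,-2],[0,0,-1.3],[0,0,0],[0,0,0],[0,0,0],[0,0,0],[0,0,0],[0,0,0],[0,0,0],[0,0,0]],"delta_rot":[[0,0,0],[0,0,0],[0,0,0],[0,0,0],[0,0,0],[0,0,0],[0,0,0],[0,0,0],[0,0,0],[0,0,0],[0,0,0],[0,0,0],[0,0,0]],"jaw":[0,0,0,0,0,0,0.5,0.7,0.8,0.9,1,1,1]}' 20
python3 st.py; python3 - <<'E'
from h import *
cv2.imwrite("pics/s1.png",cv2.resize(cams.get_image("scene")[150:330,220:420,::-1],None,fx=3,fy=3))
E
```

```text
time: 4.1
tcp_pos: [0.5405, 0.1479, 0.1195]
tool_rot: [[0.961, 0.276, 0.002], [0.276, -0.961, 0.003], [0.003, -0.003, -1.0]]
contact_force: [-5.2, 8.8, 7.0]
width: 0.0116
grasp_force: 27.3
t 4.1 tcp [0.5405 0.1479 0.1195] yang -73.98072348472479 zax [ 0.0021  0.0032 -1.    ] q [ 0.6155  0.2989 -0.4211 -0.0019 -0.8472  1.2362] F [-5.1851  8.7819  6.9861] M [3.3696 2.0868 0.0201] w 0.011612096407312915 g 27.25013616247452
```

View pics/s1.png

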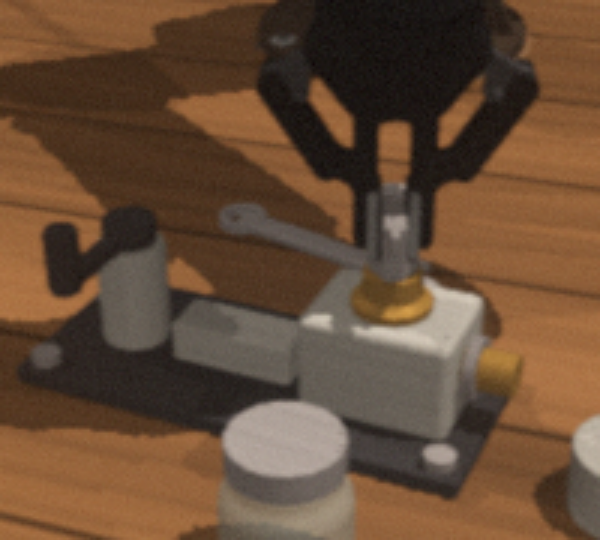

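The bar is gripped squarely at 11.6 mm, with the jaws pulled 2.3 mm towards +y. I'll shift the command to relieve that side load and turn the first 20°.

```bash
python3 -m pendant '{"translation":[[-0.05,0.25,0.15],[0,0,0],[0,0,0]],"delta_rot":[[0,0,0],[0,0,0],[0,0,0]],"jaw":[1,1,1]}' 20
python3 st.py
python3 -m pendant '{"translation":[[0,0,0],[0,0,0],[0,0,0],[0,0,0],[0,0,0],[0,0,0]],"delta_rot":[[0,0,-5],[0,0,-5],[0,0,-5],[0,0,-5],[0,0,0],[0,0,0]],"jaw":[1,1,1,1,1,1]}' 20 >/dev/null
python3 st.py
```

```text
time: 4.53
tcp_pos: [0.5402, 0.1485, 0.1198]
tool_rot: [[0.961, 0.275, 0.001], [0.275, -0.961, 0.0], [0.001, -0.0, -1.0]]
contact_force: [5.5, 0.8, -4.9]
width: 0.0113
grasp_force: 23.1
t 4.525 tcp [0.5402 0.1485 0.1198] yang -74.0160923898744 zax [ 0.001   0.0004 -1.    ] q [ 0.6178  0.2992 -0.4207  0.0003 -0.8499  1.2317] F [ 5.4756  0.8215 -4.9426] M [ 0.2716 -1.7526 -0.0158] w 0.011310608716454668 g 23.140444457530975
t 5.275 tcp [0.5401 0.1487 0.1198] yang -93.89068199722057 zax [ 0.001   0.0008 -1.    ] q [ 0.618   0.2991 -0.4206 -0.0001 -0.8498  0.8849] F [ 5.3492  2.5106 -6.3022] M [ 0.8628 -1.8486  0.065 ] w 0.011489871327457336 g 22.914787530899048
```

Free torque reads about 0.05 to 0.06 N m. I'll continue to 100° in total (bottoming is no earlier than 115°), trimming the side force first.

```bash
python3 -m pendant '{"translation":[[0.1,0,-0.08],[0,0,0],[0,0,0],[0,0,0],[0,0,0],[0,0,0],[0,0,0],[0,0,0],[0,0,0],[0,0,0]],"delta_rot":[[0,0,-5],[0,0,-5],[0,0,-5],[0,0,-5],[0,0,-5],[0,0,-5],[0,0,-5],[0,0,-5],[0,0,0],[0,0,0]],"jaw":[1,1,1,1,1,1,1,1,1,1]}' 20 >/dev/null
python3 st.py
python3 -m pendant '{"translation":[[0,0,0],[0,0,0],[0,0,0],[0,0,0],[0,0,0],[0,0,0],[0,0,0],[0,0,0],[0,0,0],[0,0,0]],"delta_rot":[[0,0,-5],[0,0,-5],[0,0,-5],[0,0,-5],[0,0,-5],[0,0,-5],[0,0,-5],[0,0,-5],[0,0,0],[0,0,0]],"jaw":[1,1,1,1,1,1,1,1,1,1]}' 20 >/dev/null
python3 st.py
```

```text
t 6.525 tcp [0.5405 0.1491 0.1197] yang -133.88185439271513 zax [ 0.0006  0.0013 -1.    ] q [ 0.6177  0.3002 -0.419  -0.001  -0.8504  0.1879] F [-1.161   5.9683  1.8755] M [1.9627 0.5182 0.0473] w 0.011672777870920416 g 24.139569997787476
t 7.775 tcp [0.541  0.1493 0.1197] yang -173.87535441030704 zax [ 0.0014  0.0017 -1.    ] q [ 0.6177  0.3004 -0.4186 -0.0008 -0.8497 -0.5102] F [0.7881 4.8898 0.5778] M [ 1.9644 -0.1646  0.0307] w 0.011659007996574475 g 23.896686136722565
```

```bash
cat > g.py <<'E'
from h import *
import sys
s=r.sense();R=s["tool_rot"];m=s["ft_torque"][2]
print(round(s["time"],2),"yang %.2f Mz %.3f g %.1f w %.4f"%(np.degrees(np.arctan2(R[1,1],R[0,1])),m,s["grasp_force"],s["width"]),s["contact_force"])
sys.exit(m>0.12)
E
python3 -m pendant '{"translation":[[0,0.05,0],[0,0,0],[0,0,0]],"delta_rot":[[0,0,-5],[0,0,-5],[0,0,0]],"jaw":[1,1,1]}' 20 >/dev/null; python3 g.py &&
python3 -m pendant '{"translation":[[0,0,0],[0,0,0]],"delta_rot":[[0,0,-4],[0,0,0]],"jaw":[1,1]}' >/dev/null && python3 g.py &&
python3 -m pendant '{"translation":[[0,0,0],[0,0,0]],"delta_rot":[[0,0,-4],[0,0,0]],"jaw":[1,1]}' >/dev/null && python3 g.py &&
python3 -m pendant '{"translation":[[0,0,0],[0,0,0]],"delta_rot":[[0,0,-4],[0,0,0]],"jaw":[1,1]}' >/dev/null && python3 g.py &&
python3 -m pendant '{"translation":[[0,0,0],[0,0,0]],"delta_rot":[[0,0,-4],[0,0,0]],"jaw":[1,1]}' >/dev/null && python3 g.py &&
python3 -m pendant '{"translation":[[0,0,0],[0,0,0]],"delta_rot":[[0,0,-4],[0,0,0]],"jaw":[1,1]}' >/dev/null && python3 g.py &&
python3 -m pendant '{"translation":[[0,0,0],[0,0,0]],"delta_rot":[[0,0,-4],[0,0,0]],"jaw":[1,1]}' >/dev/null && python3 g.py &&
python3 -m pendant '{"translation":[[0,0,0],[0,0,0]],"delta_rot":[[0,0,-4],[0,0,0]],"jaw":[1,1]}' >/dev/null && python3 g.py &&
python3 -m pendant '{"translation":[[0,0,0],[0,0,0]],"delta_rot":[[0,0,-4],[0,0,0]],"jaw":[1,1]}' >/dev/null && python3 g.py &&
python3 -m pendant '{"translation":[[0,0,0],[0,0,0]],"delta_rot":[[0,0,-4],[0,0,0]],"jaw":[1,1]}' >/dev/null && python3 g.py
```

```text
8.15 yang 176.13 Mz 0.060 g 24.0 w 0.0117 [1.2225 5.1188 1.3829]False
```

The guard script exited on a numpy bool rather than on torque. I'll fix that and carry on.

```bash
sed -i 's/sys.exit(m>0.12)/sys.exit(int(m>0.12))/' g.py
python3 -m pendant '{"translation":[[0,0,0],[0,0,0]],"delta_rot":[[0,0,-4],[0,0,0]],"jaw":[1,1]}' >/dev/null && python3 g.py &&
python3 -m pendant '{"translation":[[0,0,0],[0,0,0]],"delta_rot":[[0,0,-4],[0,0,0]],"jaw":[1,1]}' >/dev/null && python3 g.py &&
python3 -m pendant '{"translation":[[0,0,0],[0,0,0]],"delta_rot":[[0,0,-4],[0,0,0]],"jaw":[1,1]}' >/dev/null && python3 g.py &&
python3 -m pendant '{"translation":[[0,0,0],[0,0,0]],"delta_rot":[[0,0,-4],[0,0,0]],"jaw":[1,1]}' >/dev/null && python3 g.py &&
python3 -m pendant '{"translation":[[0,0,0],[0,0,0]],"delta_rot":[[0,0,-4],[0,0,0]],"jaw":[1,1]}' >/dev/null && python3 g.py &&
python3 -m pendant '{"translation":[[0,0,0],[0,0,0]],"delta_rot":[[0,0,-4],[0,0,0]],"jaw":[1,1]}' >/dev/null && python3 g.py &&
python3 -m pendant '{"translation":[[0,0,0],[0,0,0]],"delta_rot":[[0,0,-4],[0,0,0]],"jaw":[1,1]}' >/dev/null && python3 g.py &&
python3 -m pendant '{"translation":[[0,0,0],[0,0,0]],"delta_rot":[[0,0,-4],[0,0,0]],"jaw":[1,1]}' >/dev/null && python3 g.py &&
python3 -m pendant '{"translation":[[0,0,0],[0,0,0]],"delta_rot":[[0,0,-4],[0,0,0]],"jaw":[1,1]}' >/dev/null && python3 g.py
```

```text
8.4 yang 172.17 Mz -0.007 g 24.2 w 0.0113 [2.5264 4.8001 2.4372]
8.65 yang 168.16 Mz 0.049 g 24.2 w 0.0116 [2.4143 5.4973 3.195 ]
8.9 yang 164.16 Mz 0.041 g 24.2 w 0.0117 [1.846  4.6167 3.0466]
9.15 yang 160.16 Mz 0.045 g 24.1 w 0.0118 [1.4405 4.6806 3.2291]
9.4 yang 156.16 Mz 0.024 g 24.1 w 0.0115 [1.2024 3.5712 1.9544]
9.65 yang 152.17 Mz 0.115 g 24.1 w 0.0116 [2.5181 4.7926 2.2795]
9.9 yang 148.18 Mz 0.193 g 24.1 w 0.0118 [2.6552 4.1024 2.5542]
```

The torque has risen cleanly. I'll hold and re-read to average out the noise.

```bash

python3 -m pendant '{"translation":[[0,0,0]],"delta_rot":[[0,0,0]],"jaw":[1]}' >/dev/null ; python3 g.py ;
python3 -m pendant '{"translation":[[0,0,0]],"delta_rot":[[0,0,0]],"jaw":[1]}' >/dev/null ; python3 g.py ;
python3 -m pendant '{"translation":[[0,0,0]],"delta_rot":[[0,0,0]],"jaw":[1]}' >/dev/null ; python3 g.py
```

```text
10.03 yang 148.24 Mz 0.213 g 24.1 w 0.0116 [3.18   3.489  1.9942]
10.15 yang 148.24 Mz 0.180 g 24.1 w 0.0117 [2.3314 4.666  2.4397]
10.28 yang 148.24 Mz 0.216 g 24.1 w 0.0118 [2.7861 4.4064 1.5147]
```

It reads about 0.20 N m, of which roughly 0.16 is seat resistance, so first touch was near 154.5°. I'll back off 92° to land about 86° from first touch.

```bash

python3 -m pendant '{"translation":[[0,0,0],[0,0,0],[0,0,0],[0,0,0],[0,0,0],[0,0,0],[0,0,0],[0,0,0],[0,0,0],[0,0,0],[0,0,0],[0,0,0],[0,0,0],[0,0,0],[0,0,0]],"delta_rot":[[0,0,3],[0,0,7],[0,0,8],[0,0,8],[0,0,8],[0,0,8],[0,0,8],[0,0,8],[0,0,8],[0,0,8],[0,0,8],[0,0,7],[0,0,3],[0,0,0],[0,0,0]],"jaw":[1,1,1,1,1,1,1,1,1,1,1,1,1,1,1]}' >/dev/null; python3 st.py; python3 g.py
```

```text
t 12.15 tcp [0.5404 0.149  0.1196] yang -119.79840751970346 zax [ 0.0001  0.0004 -1.    ] q [ 0.6179  0.3004 -0.4191 -0.0004 -0.851   0.433 ] F [-0.1077  4.6393  5.2312] M [ 1.6881  0.5438 -0.0186] w 0.011843368320497092 g 24.612201154232025
12.15 yang -119.80 Mz -0.019 g 24.6 w 0.0118 [-0.1077  4.6393  5.2312]
```

The bar now stands about 86° from first touch. I'll hold, release and rise.

```bash

python3 -m pendant '{"translation":[[0,0,0],[0,0,0],[0,0,0],[0,0,0],[0,0,2],[0,0,2],[0,0,2],[0,0,0],[0,0,0],[0,0,0]],"delta_rot":[[0,0,0],[0,0,0],[0,0,0],[0,0,0],[0,0,0],[0,0,0],[0,0,0],[0,0,0],[0,0,0],[0,0,0]],"jaw":[0.8,0.7,0.6,0.55,0.55,0.55,0.55,0.55,0.55,0.55]}' >/dev/null
python3 -m pendant '{"translation":[[0.98,-3.1,0],[0.98,-3.1,0],[0.98,-3.1,0],[0.98,-3.1,0],[0.98,-3.1,0],[0,0,0],[0,0,0]],"delta_rot":[[0,0,5],[0,0,5],[0,0,5],[0,0,5],[0,0,5],[0,0,0],[0,0,0]],"jaw":[0.55,0.55,0.55,0.55,0.55,0.55,0.55]}' >/dev/null; python3 st.py; python3 - <<'E'
from h import *
cv2.imwrite("pics/t2.png",cv2.resize(cams.get_image("top")[180:320,250:430,::-1],None,fx=4,fy=4,interpolation=2))
cv2.imwrite("pics/s2.png",cv2.resize(cams.get_image("scene")[150:330,200:420,::-1],None,fx=3,fy=3,interpolation=2))
s=r.sense()["tcp_pos"];print((px("scene",[s[0],s[1],s[2]-.025])-[200,150])*3)
E
```

```text
t 14.275 tcp [ 0.5893 -0.0064  0.1783] yang -95.09764496732573 zax [-0.0011 -0.0002 -1.    ] q [ 0.3206  0.2817 -0.2879 -0.0002 -1.0023  1.1613] F [ 1.0356  0.6961 -0.6529] M [ 0.0192 -0.0054 -0.0289] w 0.038176381943877576 g 0.0
[109.6795 143.6231]
```

View pics/s2.png

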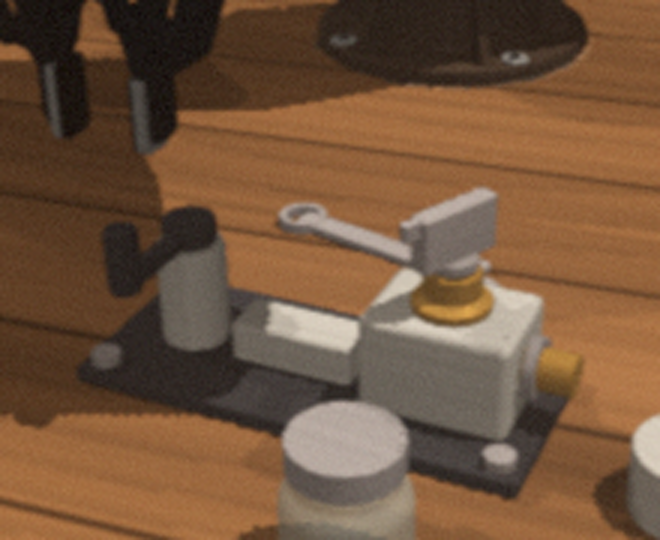

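View pics/t2.png

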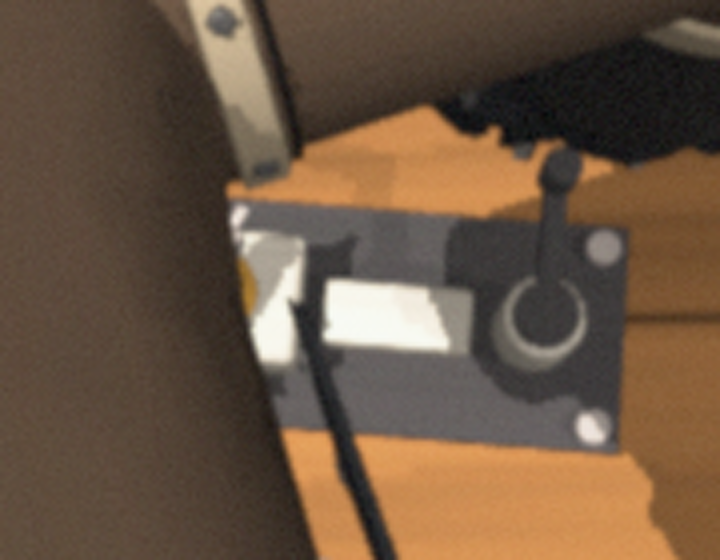

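The scene view shows the bar released and free. The fingertips straddle the column above the knob, whose top is at (123,232) in the crop. I'll descend around it and tighten the cage.

```bash

python3 -m pendant '{"translation":[[0,0,-2],[0,0,-2],[0,0,-1.5],[0,0,-1],[0,0,0],[0,0,0],[0,0,0],[0,0,0],[0,0,0],[0,0,0]],"delta_rot":[[0,0,0],[0,0,0],[0,0,0],[0,0,0],[0,0,0],[0,0,0],[0,0,0],[0,0,0],[0,0,0],[0,0,0]],"jaw":[0.55,0.55,0.55,0.55,0.55,0.6,0.65,0.7,0.71,0.71]}' 20 >/dev/null; python3 st.py
python3 - <<'E'
from h import *
p=r.sense()["tcp_pos"];P=np.array([.528,-.002]);
a0=-4.8
prev=p[:2]
for i in range(1,12):
    a=np.radians(a0-8*i);q=P+.062*np.array([np.cos(a),np.sin(a)]);print(i,(q-prev)*100);prev=q
E
```

```text
t 15.625 tcp [ 0.5896 -0.0063  0.1141] yang -95.02361154682497 zax [ 0.0001  0.     -1.    ] q [ 0.3206  0.3488 -0.3601  0.     -0.8618  1.1625] F [-0.2834 -0.154   0.0312] M [-0.0256  0.0128  0.0232] w 0.02485867618501474 g 0.0
1 [-0.1131 -0.9398]
2 [-0.25   -0.8281]
3 [-0.3628 -0.7852]
4 [-0.4686 -0.7271]
5 [-0.5652 -0.6548]
6 [-0.6508 -0.5698]
7 [-0.7238 -0.4736]
8 [-0.7827 -0.3683]
9 [-0.8263 -0.2558]
10 [-0.8539 -0.1383]
11 [-0.8648 -0.0181]
```

The knob is caged without contact (24.9 mm opening). I'll swing along the arc and check the force midway.

```bash

python3 -m pendant '{"translation":[[-0.11,-0.94,0],[-0.25,-0.83,0],[-0.36,-0.79,0],[-0.47,-0.73,0],[-0.57,-0.65,0]],"delta_rot":[[0,0,-8],[0,0,-8],[0,0,-8],[0,0,-8],[0,0,-8]],"jaw":[0.71,0.71,0.71,0.71,0.71]}' >/dev/null; python3 st.py
python3 -m pendant '{"translation":[[-0.65,-0.57,0],[-0.72,-0.47,0],[-0.78,-0.37,0],[-0.83,-0.26,0],[0,0,0]],"delta_rot":[[0,0,-8],[0,0,-8],[0,0,-8],[0,0,-8],[0,0,0]],"jaw":[0.71,0.71,0.71,0.71,0.71]}' >/dev/null; python3 st.py
```

```text
t 16.25 tcp [ 0.5721 -0.0455  0.114 ] yang -135.2856232908227 zax [ 0.0005  0.0005 -1.    ] q [ 0.2611  0.3262 -0.3956 -0.0005 -0.8484  0.5197] F [ 1.0824  3.5175 -0.5226] M [ 0.864  -0.0544  0.0186] w 0.024706347030332573 g 0.9829884767532349
t 16.875 tcp [ 0.542  -0.0625  0.1142] yang -166.97058818610466 zax [ 0.0002  0.     -1.    ] q [ 0.2444  0.2852 -0.4578  0.0001 -0.8276 -0.0171] F [ 0.4419 -0.5082 -0.0026] M [-0.0092 -0.0011 -0.018 ] w 0.02461857059218735 g 0.0
```

The lever is moving at about 3.5 N. I'll continue in small steps to the stop.

```bash

python3 -m pendant '{"translation":[[-0.43,-0.09,0],[-0.43,-0.05,0]],"delta_rot":[[0,0,-4],[0,0,-4]],"jaw":[0.71,0.71]}' >/dev/null; python3 st.py
python3 -m pendant '{"translation":[[-0.22,0,0],[-0.22,0,0]],"delta_rot":[[0,0,-2],[0,0,-2]],"jaw":[0.71,0.71]}' >/dev/null; python3 st.py
python3 -m pendant '{"translation":[[-0.2,0,0],[0,0,0]],"delta_rot":[[0,0,0],[0,0,0]],"jaw":[0.71,0.71]}' >/dev/null; python3 st.py
```

```text
t 17.125 tcp [ 0.5345 -0.0636  0.1142] yang -174.9171733389443 zax [ 0.0014  0.0002 -1.    ] q [ 0.2461  0.2738 -0.4746  0.0003 -0.821  -0.1576] F [ 1.2681  0.2313 -0.0125] M [ 0.3041 -0.6696  0.0322] w 0.0248311646862917 g 0.9820906072854996
t 17.375 tcp [ 0.5297 -0.0638  0.1142] yang -178.99139257411173 zax [ 0.0008 -0.0002 -1.    ] q [ 0.2481  0.2672 -0.4846  0.0005 -0.8183 -0.2308] F [ 2.243  -0.3998  0.2549] M [-0.4321 -0.8699 -0.0394] w 0.02477616074058938 g 1.1591709405183792
t 17.625 tcp [ 0.5293 -0.0637  0.1145] yang -178.93282154674952 zax [ 0.004   0.0001 -1.    ] q [ 0.2488  0.2646 -0.4879  0.0013 -0.8144 -0.2311] F [ 8.5069 -2.1158 -4.2341] M [-1.0019 -2.9819 -0.0592] w 0.024745363904281018 g 4.142748713493347
```

The lever is hard against its stop: force rises to 8.5 N with no motion. I'll relieve the push, rise clear and check both settings.

```bash

python3 -m pendant '{"translation":[[0.4,0,0],[0,0,0],[0,0,2],[0,0,3],[0,0,4],[0,0,4],[-1,-5,3],[0,-6,2],[0,-6,0],[0,-6,0],[0,-6,0],[0,-6,0],[0,0,0]],"delta_rot":[[0,0,0],[0,0,0],[0,0,0],[0,0,0],[0,0,0],[0,0,0],[0,0,0],[0,0,0],[0,0,0],[0,0,0],[0,0,0],[0,0,0],[0,0,0]],"jaw":[0.68,0.6,0.6,0.6,0.6,0.6,0.6,0.6,0.6,0.6,0.6,0.6,0.6]}' >/dev/null; python3 st.py; python3 - <<'E'
from h import *
cv2.imwrite("pics/t3.png",cv2.resize(cams.get_image("top")[160:360,220:430,::-1],None,fx=3,fy=3,interpolation=2))
E
```

```text
t 19.25 tcp [ 0.5197 -0.4165  0.2918] yang -179.26128301093223 zax [-0.0031  0.0012 -1.    ] q [-0.3834  0.3274  0.0468  0.0001 -1.2935  0.3962] F [-0.6166  0.6968 -0.3304] M [ 0.0849  0.0116 -0.0326] w 0.03444199570334964 g 0.0
```

View pics/t3.png

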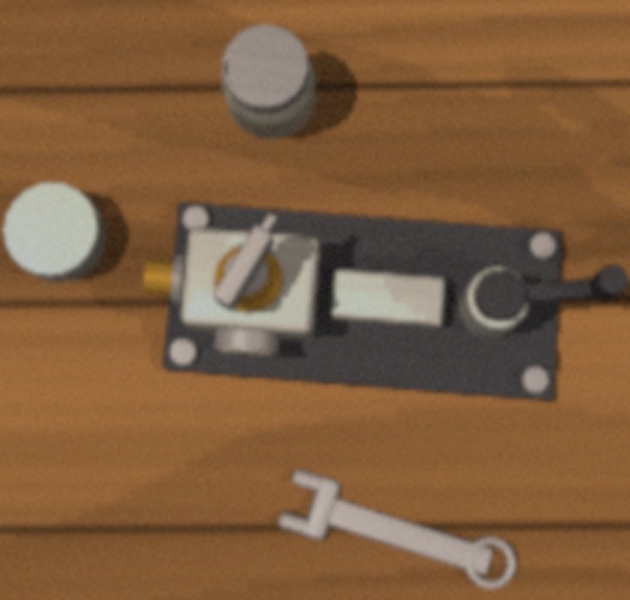

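The lever points nearly along the plate's -y at its stop. The bar is at about -30° as commanded, and the jar, tin and spanner are where they were. I'm handing the job in.

```bash
python3 -c "
from rig import ticket
print(ticket.job_done())"
```

```text
the job is handed in; nothing more can be done
None
```

The job is handed in (no verdict came back): needle seated at about 0.16 N m net and backed off about 86° from first touch by my estimate, lock lever swung to its stop, both released, and the jar, tin and spanner not touched.

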